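Roll the dough pin into its V rest

ROBOT

A 6-joint arm with a two-finger parallel gripper is mounted at the origin on the work surface. World frame = base frame: x ahead of the robot, y to its left, z up, the work surface at z = 0. Lengths are in m, angles in rad, forces in N, time in s.
With the tool pointing down it reaches from about 0.35 to 0.925 m from the base axis. Payload 6.4 kg.
Tool frame: the origin (TCP) lies between the finger pads; the fingertips stand 8 mm ahead of it and the grasp point (between the pads) lies 11 mm behind it; z points along the fingers, y is the line along which they close (so a half turn about z gives the same grasp; the last joint's range is limited). The gripper opens to 85 mm and grips with 20 to 120 N. Pads are 22 mm wide; open, the fingers measure 114 mm over their backs; the gripper's body (76 mm by 85 mm) begins 54 mm behind the grasp point. The pads swing forward as they close: fully open they stand 13 mm farther back than shut.
Start: joints at [0.943, 0.245, 1.558, -0, 1.339, -0.174], TCP at [0.285, 0.584, 0.239] pointing down, gripper open.
Joint ranges: [-3.13, 3.13], [-1.02, 2.26], [0.13, 2.54], [-0.95, 4.09], [0.21, 2.88], [-2.74, 2.74]. Speed limits (rad/s): [2.57, 2.57, 3.14, 3.14, 3.14, 3.14].

INTERFACE

Orientations are given as a rotation vector (axis times angle).
In Python, from bench import bot gives the robot as it stands.
- The arm moves only by the shell command python3 nudge.py 'ROWS' [OPENING] [FORCE]. ROWS is a JSON list of rows, 1 to 5 of them, each of 6 numbers: dx, dy, dz in m, then a rotation vector rx, ry, rz in rad; each row shifts and turns the commanded pose from where the row before left it, along the tool's axes as they then stand; what a row does not reach is not made up. A row lasts 1/8 s, in which the tool goes at most 0.0625 m and 0.188 rad, less where a joint would pass 70% of its speed; a pose out of reach is approached as far as the arm can. OPENING is the finger opening in m, set as the command begins (- or left out keeps the last). The fingers move at their own pace and stop on an object; FORCE is the grip in N (left out, the last holds). Time passes only in rows, so rows that do not move let the fingers close. It prints the time, the measured TCP pose, the force, the opening and the grip force at its end.
- bot.get_obs(): the state, without advancing time (a new reading comes with each control period).
- bot.capture(name): name is "scene" or "top" or "wrist"; returns (picture, depth): 400x640x3 uint8, red, green, blue; 400x640 float32, m along the optical axis (not along the pixel's ray), 0 where there is no reading.
- bot.calibration(name): a dict with "fx", "fy", "cx", "cy" (pixels), "R" (3x3) and "t" (3): a world point X has camera coordinates R X + t. Camera axes: x right, y down, z forward; pixel columns grow to the right and rows downward; lengths in m; the calibration is good to about 2 mm. A picture is of the moment at which its call begins: read the wrist's pose just before it. calibration takes no time and is no camera call; for the wrist camera it gives the pose at the moment of the call.
- bot.finish_job(): hands the job in; it is judged then, once.
The state is a dict: "time_s": time; "joint_pos": joint angles; "qd": joint speeds; "effort": joint torques, N m; "tool_pos": TCP position; "orientation": TCP orientation; "ft_force": force on the tool from outside, world axes, zero at the start; "wrist_torque": the same for the moment, N m; "width": finger opening in m; "grasp_force": force on a finger pad.
Only numpy, scipy, OpenCV 4.12 (cv2) and the standard library are available. Lean on these libraries where they do the work, as an engineer would, in place of code of your own. Each camera call takes 0.05 s, during which the arm holds its last target. There are 200 camera calls.

TASK

Roll the wooden rolling pin along the bench by its side, pushing it with the fingers, up into the white V-notched rest, then push on its end if need be, so that it lies still in both notches, well centred with both ends sticking out about equally. Do not grasp, lift, tip up or carry the pin: it has to roll there. Leave the loaf tin and the other things on the bench where they are.

Things in the scene. Friction and masses are not known exactly. Their poses are not given: they have to be found in the camera images.
- pin: plain beech rolling pin without handles: cylinder, diameter 60, length 220 mm, 0.36 to 0.59 kg, on the bench between rest and loaf tin. Origin mid-axis, 30 mm up at the start. Its x runs along it (within 0.05 rad of world x at the start); its y and z turn as it rolls. Pushed off and left, it rolls on some way (50 mm at 0.06 m/s); pushed off-centre it rolls on straight rather than turns.
- rest: white rest fixed to the bench, left or right of the pin: two V blocks, each 20 mm thick, joined by a flat steel strip (120 along x, 30 along y, 1.5 mm high). Between the blocks a free gap of 80 mm where only the strip lies. Origin at mid rest on the bench; x along the notches (within 0.16 rad of world x), y the rolling direction, z up. Can be entered from either side.
- notch_a (a point): bottom of one V at mid block, at bench height, 50 mm from the rest's origin towards its -x. Section of the block, alike on both sides: from the bench at y = 62.5 mm a 10 degree ramp rises to a lip 8 mm high at y = 17.2 mm, then a 25 degree face falls to the V's bottom at y = 0.
- notch_b (a point): the same for the other block, 50 mm from the rest's origin towards its +x. Passing the lip, the pin's axis is about 38 mm up. Pushed with both fingers spread, an askew pin squares up against the ramps; pushed above its mid-height it can jam at their foot. Seated, it slides along the notches when pushed on an end (2 to 4 N).
- rest_seat (a point): where the middle of the pin's axis lies when seated and centred: 33.1 mm above the origin of the rest; axes parallel to the rest's (x along the seated pin)
- tin: empty dark steel loaf tin, open on top, 200 mm along its x, 100 mm along y, 70 mm high; on the other side of the pin from the rest, loose; origin at the centre of its underside. To be left alone.
- shaker: aluminium flour shaker, a jar 64 mm in diameter and 120 mm high, standing loose beyond the pin, the rightmost of three things there; origin at the centre of its underside. To be left alone.
- bowl: steel bowl, 110 mm across, 60 mm high, loose, near right; origin at the centre of its underside. To be left alone.
- scraper: bench scraper lying flat, steel blade 110 by 150 mm with a wooden grip 16 mm high, loose, near left; origin at the centre of its underside. To be left alone.
- cutter: round steel dough cutter, a ring 80 mm across and 45 mm high, loose, beyond the pin between shaker and can; origin at the centre of its underside. To be left alone.
- can: steel can with a paper label, 74 mm across, 110 mm high, standing loose beyond the pin, the leftmost of three things there; origin at the centre of its underside. To be left alone.

How it is judged:
By the outcome, as a careful person would: the job done as asked, in the order asked, and still so for the second after the job is handed in, with the robot touching nothing.
It also fails if it takes over 58 s, if anything falls off the work surface, if the arm or the gripper's body presses on something with over 40 N, if the wrist force passes 120 N, or if a joint passes its speed limit or range.

## Working session

There is one attempt and no reset: what is moved stays moved. The work goes in short steps, Python scripts to look and compute and a shell command to move; the robot and the scene stay as the last step left them, time stands still between calls to the robot, and variables do not carry over. Pictures are saved under pics/ and viewed, at most 10 in all, crops included, and the job is handed in when it is done.

```bash
ls; mkdir -p pics; python3 - <<'E'
from bench import bot
import cv2,numpy as np
o=bot.get_obs();print(o)
for n in("top","scene"):
    p,d=bot.capture(n);cv2.imwrite(f"pics/{n}0.png",p[:,:,::-1]);np.savez(f"{n}0.npz",p=p,d=d,**bot.calibration(n))
    print(bot.calibration(n))
E
```

```text
bench.py
nudge.py
pics
{'time_s': 0.0, 'joint_pos': array([ 9.42897027e-01,  2.45812906e-01,  1.55901174e+00, -7.54201033e-07,
        1.33870063e+00, -1.74092871e-01]), 'qd': array([ 0.00010016, -0.00074445,  0.00132363, -0.00217001,  0.00156596,
       -0.00081798]), 'effort': array([ 1.17786400e-03, -4.29504991e+01, -3.26129401e+01, -1.06867021e-04,
        5.19532754e-03,  1.23973578e-05]), 'tool_pos': array([0.28462128, 0.58377002, 0.23818228]), 'orientation': array([-7.06566353e-01, -3.06033096e+00,  2.79470399e-03]), 'ft_force': array([ 0.01567951,  0.52373338, -0.36513919]), 'wrist_torque': array([ 0.02875875,  0.00502129, -0.03027192]), 'grasp_force': 0.0, 'width': 0.08527299984688516}
{'fx': 371.2879165298661, 'fy': 371.2879165298661, 'cx': 314.79940478504136, 'cy': 200.60603430654248, 'R': array([[-0.02849653, -0.99939487, -0.01994573],
       [-0.98746285,  0.03124435, -0.1547285 ],
       [ 0.15525806,  0.01528644, -0.98775567]]), 't': array([0.05392708, 0.51284308, 1.10416119])}
{'fx': 404.6443612168502, 'fy': 404.6443612168502, 'cx': 312.94807371066827, 'cy': 193.79307000809294, 'R': array([[ 0.49159936,  0.8707562 , -0.01066325],
       [ 0.72846133, -0.41791232, -0.54285669],
       [-0.47715213,  0.25910024, -0.83975765]]), 't': array([-0.28411771, -0.34726863,  1.40745072])}
```

View pics/top0.png

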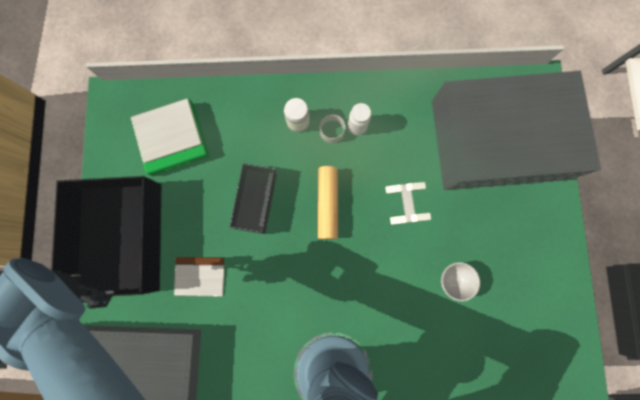

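The top view shows the pin at about (328,202), the white rest at (408,203) with blocks at (406,187) and (411,219), the tin at (254,198), the can, cutter and shaker at rows ~115, and the bowl at (460,281). The pin has to roll right (-y). I'll measure next.

```bash
cat > h.py <<'E'
import cv2,numpy as np
def plane(c,uv,z):
    uv=np.atleast_2d(uv).astype(float);R=c['R'];t=c['t']
    d=np.c_[(uv[:,0]-c['cx'])/c['fx'],(uv[:,1]-c['cy'])/c['fy'],np.ones(len(uv))]@R
    C=-R.T@t
    z=np.broadcast_to(z,len(uv))
    return C+d*((z-C[2])/d[:,2])[:,None]
def cloud(c,p,d,m):
    v,u=np.nonzero(m&(d>0));Z=d[v,u]
    X=np.c_[(u-c['cx'])/c['fx']*Z,(v-c['cy'])/c['fy']*Z,Z]
    return (X-c['t'])@c['R']
def pin_mask(p):
    h=cv2.cvtColor(p,cv2.COLOR_RGB2HSV);m=cv2.inRange(h,(8,70,110),(28,255,255))
    n,l,s,_=cv2.connectedComponentsWithStats(m);k=1+np.argmax(s[1:,4]);return l==k,s[k]
E
python3 - <<'E'
from h import *
for n in("top","scene"):
    c=np.load(f"{n}0.npz");c={k:c[k] for k in c.files};p,d=c['p'],c['d']
    m,s=pin_mask(p);print(n,"pin",s)
    X=cloud(c,p,d,m);print(len(X),X.min(0),X.max(0),np.percentile(X[:,2],[5,50,95]))
    # axis-height plane
    v,u=np.nonzero(m);
    r=cv2.minAreaRect(plane(c,np.c_[u,v],.035)[:,:2].astype(np.float32)*1000);print("pin rect mm",r)
    h=cv2.cvtColor(p,cv2.COLOR_RGB2HSV);w=cv2.inRange(h,(0,0,150),(180,60,255))
    nn,l,st,ce=cv2.connectedComponentsWithStats(w)
    for k in range(1,nn):
        if 60<st[k,4]<3000:
            v,u=np.nonzero(l==k);P=plane(c,np.c_[u,v],.004)
            r=cv2.minAreaRect(P[:,:2].astype(np.float32)*1000);print(st[k],ce[k].round(1),np.round(r[0]),np.round(r[1]),round(r[2],1), P.mean(0).round(4))
c=np.load("top0.npz");c={k:c[k] for k in c.files}
X=cloud(c,c['p'],c['d'],np.ones((400,640),bool))
for nm,(x0,x1,y0,y1) in dict(tin=(.3,.65,.08,.35),).items():
    s=X[(X[:,0]>x0)&(X[:,0]<x1)&(X[:,1]>y0)&(X[:,1]<y1)&(X[:,2]>.02)];print(nm,s.min(0),s.max(0))
cv2.imwrite("pics/sc2.png",cv2.imread("pics/scene0.png"))
E
```

```text
top pin [   0   74   35  147 3880]
3868 [ 0.56734028  1.51531493 -0.75638644] [ 1.40680833  1.78633355 -0.45017882] [-0.65359128 -0.57100531 -0.48569954]
pin rect mm ((731.4591064453125, 992.9902954101562), (501.9580993652344, 112.95011138916016), 5.969083786010742)
[283  97  25  34 560] [294.2 111.4] [819. 103.] [ 79. 110.] 55.0 [0.821  0.0986 0.004 ]
[ 130   98   71   64 2958] [164.9 130.1] [773. 528.] [170. 200.] 17.1 [0.772 0.528 0.004]
[348 102  24  32 499] [358.3 115.7] [ 799. -108.] [ 69. 103.] 46.2 [ 0.7984 -0.1122  0.004 ]
[385 182  47  43 961] [407.4 202.8] [ 505. -254.] [128. 131.] 5.4 [ 0.5039 -0.2537  0.004 ]
[440 262  40  40 842] [463.4 280.7] [ 257. -396.] [117. 117.] 53.7 [ 0.2581 -0.4076  0.004 ]
[  0 264  50  48 694] [ 19.4 287.9] [254. 975.] [212.  87.] 46.4 [0.2739 0.9677 0.004 ]
[173 265  51  32 974] [204.9 283.2] [281. 407.] [154.  94.] 88.4 [0.2724 0.3863 0.004 ]
[   0  314   77   86 2342] [ 37.  366.4] [ 26. 913.] [294. 166.] 33.1 [0.0408 0.8915 0.004 ]
[295 338  50  62 816] [310.1 363. ] [34. 58.] [ 91. 195.] 53.1 [0.0312 0.0668 0.004 ]
[  0 346  11  16 103] 
[... 899 characters left out ...]
] [130.6 186.5] [ 213. -415.] [112.  56.] 2.1 [ 0.213  -0.4126  0.004 ]
[ 294  190  341  210 2705] [462.4 297.5] [955. 296.] [1105.   17.] 89.9 [0.955  0.2375 0.004 ]
[ 187  213   62   58 1113] [217.4 240.6] [ 503. -256.] [129. 129.] 4.9 [ 0.5057 -0.2565  0.004 ]
[373 235  30  28 659] [387.7 248.5] [753. 129.] [77. 80.] 56.0 [0.7538 0.1293 0.004 ]
[299 266  29  36 643] [313.2 280.1] [737. -83.] [94. 66.] 14.8 [ 0.7321 -0.0862  0.004 ]
[361 349  43  32 268] [380.  365.3] [985. -46.] [ 14. 116.] 1.2 [ 0.9842 -0.0537  0.004 ]
[ 366  364   65   36 1200] [402.2 387.4] [1029.  -42.] [140.  71.] 60.5 [ 1.046  -0.0373  0.004 ]
tin [0.33246354 0.1610799  0.02012183] [0.63375418 0.3479901  0.0761254 ]
```

View pics/scene0.png

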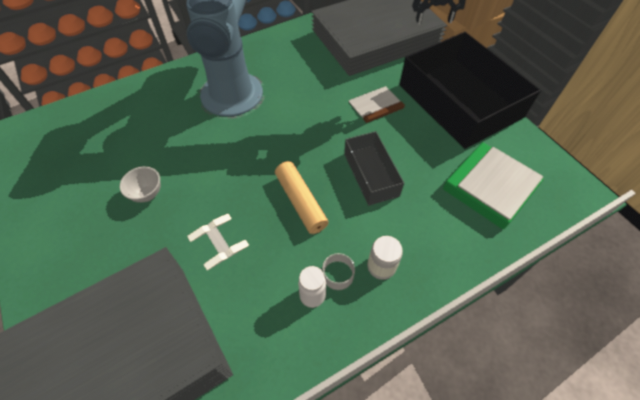

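Scene view: it confirms the layout, with the pin at (300,197), the rest at (217,241), the tin at (373,167) and a big dark box lower left. The pin mask needs restricting to the bench.

```bash
cat >> h.py <<'E'
def pin_mask(p,c):
    h=cv2.cvtColor(p,cv2.COLOR_RGB2HSV);m=cv2.inRange(h,(8,70,90),(28,255,255))
    v,u=np.mgrid[0:p.shape[0],0:p.shape[1]];P=plane(c,np.c_[u.ravel(),v.ravel()],.03).reshape(*m.shape,3)
    m[(P[...,0]<.3)|(P[...,0]>.75)|(P[...,1]<-.4)|(P[...,1]>.16)]=0
    n,l,s,_=cv2.connectedComponentsWithStats(m);k=1+np.argmax(s[1:,4]);return l==k
def tangent_fit(views,ax_h=None):
    pass
def pin_report(c,p,d):
    m=pin_mask(p,c);X=cloud(c,p,d,m);v,u=np.nonzero(m)
    r=cv2.minAreaRect(plane(c,np.c_[u,v],.04)[:,:2].astype(np.float32)*1000)
    zt=np.percentile(X[:,2],97);S=X[X[:,2]>zt-.012]
    mu=np.median(S[:,:2],0);e=np.linalg.svd(S[:,:2]-S[:,:2].mean(0),full_matrices=False)[2][0];e*=np.sign(e[0])
    a=(S[:,:2]-S[:,:2].mean(0))@e
    print("pin px",m.sum(),"top z",zt.round(4),"ridge mean",S.mean(0).round(4),"yaw",np.arctan2(e[1],e[0]).round(4),"len",np.ptp(a).round(3),"x",X[:,0].min().round(4),X[:,0].max().round(4),"y",X[:,1].min().round(4),X[:,1].max().round(4),"rect",np.round(r[0],1),np.round(r[1],1),round(r[2],1))
    return X
E
python3 - <<'E'
from h import *
for n in("top","scene"):
    c=np.load(f"{n}0.npz");c={k:c[k] for k in c.files};p,d=c['p'],c['d']
    X=pin_report(c,p,d)
    # ring-plane fit of cylinder cross-section: least squares axis y=a+b(x-.5), z=.03
    from scipy.optimize import least_squares
    f=lambda q:np.hypot((X[:,1]-q[0]-q[1]*(X[:,0]-.5))*np.cos(q[1]),X[:,2]-q[2])-.03
    s=least_squares(f,[X[:,1].mean(),0,.03],loss='soft_l1',f_scale=.003);print("cyl",s.x.round(4),"rms",np.std(f(s.x)).round(4))
    h=cv2.cvtColor(p,cv2.COLOR_RGB2HSV);w=cv2.inRange(h,(0,0,150),(180,60,255))
    v,u=np.nonzero(w);P=plane(c,np.c_[u,v],.005)
    k=(abs(P[:,0]-.505)<.09)&(abs(P[:,1]+.255)<.09);P=P[k]
    near=P[P[:,0]<.48];far=P[P[:,0]>.53]
    for q in(near,far):
        r=cv2.minAreaRect(q[:,:2].astype(np.float32)*1000);print(np.round(r[0],1),np.round(r[1],1),round(r[2],1))
    if n=="top":
        Y=cloud(c,p,d,np.ones((400,640),bool))
        b=Y[(Y[:,0]>.45)&(Y[:,1]<-.33)&(Y[:,1]>-.9)&(Y[:,2]>.05)];print("box",b.min(0),b.max(0))
E
```

```text
pin px 1439 top z 0.0624 ridge mean [5.075e-01 1.000e-04 5.720e-02] yaw -0.0296 len 0.219 x 0.3984 0.6329 y -0.0355 0.032 rect [510.4  -0.9] [ 59.3 224.5] 88.3
cyl [ 0.0001 -0.0363  0.0299] rms 0.0034
[ 460.2 -257.8] [ 38.  131.3] 5.0
[ 551.3 -249.1] [127.6  38.8] 88.2
box [ 0.54021453 -0.76461477  0.05000605] [ 0.97429663 -0.33038176  0.1518162 ]
pin px 1670 top z 0.063 ridge mean [ 0.5148 -0.0046  0.0581] yaw -0.0322 len 0.223 x 0.3525 0.6196 y -0.0357 0.0451 rect [508.1  -3.3] [ 64.  255.1] 87.5
cyl [-0.0017 -0.0374  0.0309] rms 0.0054
[ 460.  -260.1] [ 40.3 128.7] 4.5
[ 548.9 -252.3] [ 37.8 129.1] 4.8
```

```bash
python3 nudge.py '[[0,0,0,0,0,0.164],[0,0,0,0,0,0.164],[0,0,0,0,0,0.164],[0,0,0,0,0,0.164],[0,0,0,0,0,0.164]]' 0.085
python3 nudge.py '[[0,0,0,0,0,0.164],[0,0,0,0,0,0.165],[-0.05,0.024,0,0,0,0],[-0.05,0.024,0,0,0,0],[-0.05,0.024,0,0,0,0]]'
python3 nudge.py '[[-0.05,0.024,0,0,0,0],[-0.05,0.024,0,0,0,0],[-0.05,0.024,0,0,0,0],[-0.05,0.024,0,0,0,0],[-0.05,0.024,0,0,0,0]]'
```

```text
time_s: 0.72
tool_pos: [0.2848, 0.5839, 0.2386]
orientation: [1.875, 2.521, -0.002]
ft_force: [-0.2, -0.1, -0.6]
width: 0.0848
grasp_force: 0.0
time_s: 1.35
tool_pos: [0.3523, 0.4303, 0.2387]
orientation: [2.256, 2.186, -0.001]
ft_force: [1.3, -0.1, -0.7]
width: 0.0849
grasp_force: 0.0
time_s: 1.98
tool_pos: [0.4642, 0.1765, 0.239]
orientation: [-2.257, -2.186, 0.0]
ft_force: [-0.1, 0.2, -0.1]
width: 0.0855
grasp_force: 0.0
```

```bash
python3 nudge.py '[[-0.05,0.024,0,0,0,0],[-0.055,0.025,0,0,0,0],[0,0,0,0,-0.1,0],[0,0,0,0,-0.1,0],[0,0,0,0,0,0]]'
cat >> h.py <<'E'
def state(bot):
    from scipy.spatial.transform import Rotation as R
    o=bot.get_obs();M=R.from_rotvec(o['orientation']).as_matrix();print("t",round(o['time_s'],2),"tcp",o['tool_pos'].round(4),"y_t",M[:,1].round(3),"z_t",M[:,2].round(3),"F",o['ft_force'].round(1));return o,M
E
python3 - <<'E'
from bench import bot
from h import *
state(bot)
for n in("scene","wrist"):
    p,d=bot.capture(n);c=bot.calibration(n);cv2.imwrite(f"pics/{n}1.png",p[:,:,::-1])
    np.savez(f"{n}1.npz",p=p,d=d,**c)
E
```

```text
time_s: 2.6
tool_pos: [0.5093, 0.0725, 0.2385]
orientation: [2.151, 2.086, -0.216]
ft_force: [-0.4, -0.6, 0.4]
width: 0.0849
grasp_force: 0.0
t 2.6 tcp [0.5093 0.0725 0.2385] y_t [ 1.    -0.03  -0.002] z_t [-0.008 -0.198 -0.98 ] F [-0.4 -0.6  0.4]
```

View pics/wrist1.png

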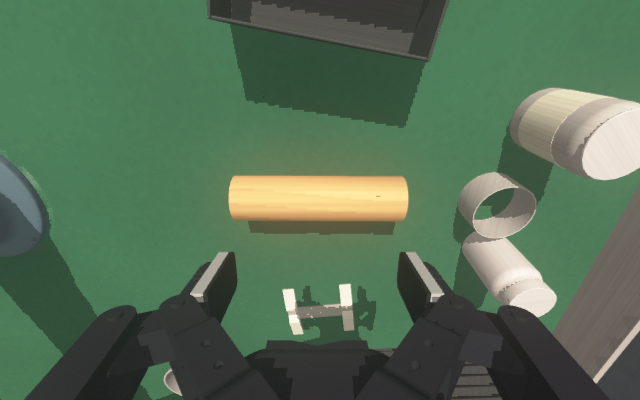

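View pics/scene1.png

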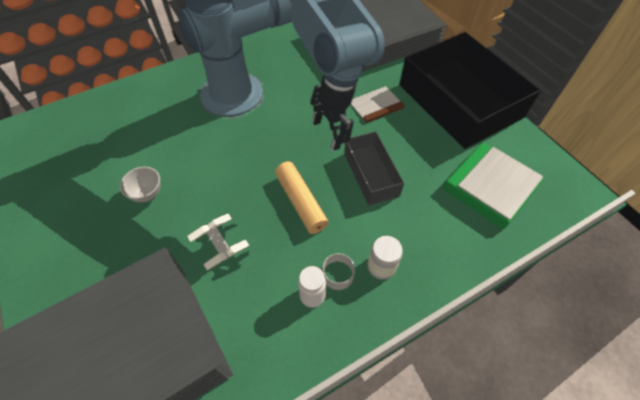

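Wrist view: pin at (318,198), rest between the fingers at (320,308), fingertips at about (230,255) and (405,255), and the tin above. The scene view shows the gripper hanging over the gap between the pin and the tin. Next I'll find the tip height in the tool frame and refine the pin and rest positions from the wrist.

```bash
python3 - <<'E'
from bench import bot
from h import *
o,M=state(bot)
c=np.load("wrist1.npz");c={k:c[k] for k in c.files};p,d=c['p'],c['d']
m=np.zeros(d.shape,bool);m[245:400,150:480]=1;m&=d<.3
X=cloud(c,p,d,m);T=(X-o['tool_pos'])@M
print("tips: max z_t",np.percentile(T[:,2],[90,99,99.9]),"y",[(T[T[:,2]>-.01][:,1]).min(),(T[T[:,2]>-.01][:,1]).max()],"x",T[T[:,2]>-.005][:,0].min(),T[T[:,2]>-.005][:,0].max())
X=pin_report(c,p,d)
Y=cloud(c,p,d,np.ones(d.shape,bool))
s=Y[(abs(Y[:,0]-.5)<.15)&(Y[:,1]>.1)&(Y[:,1]<.35)&(Y[:,2]>.05)&(Y[:,2]<.09)];print("tin",s.min(0),s.max(0))
h=cv2.cvtColor(p,cv2.COLOR_RGB2HSV);w=cv2.inRange(h,(0,0,140),(180,60,255))
v,u=np.nonzero(w);P=plane(c,np.c_[u,v],.004);k=(abs(P[:,0]-.505)<.08)&(abs(P[:,1]+.255)<.08);P=P[k]
for q in(P[P[:,0]<.485],P[P[:,0]>.525]):
    r=cv2.minAreaRect(q[:,:2].astype(np.float32)*1000);print(np.round(r[0],1),np.round(r[1],1),round(r[2],1))
E
```

```text
t 2.7 tcp [0.5094 0.072  0.239 ] y_t [ 1.    -0.031 -0.001] z_t [-0.007 -0.197 -0.98 ] F [-0.1  0.2  0.1]
tips: max z_t [-0.03057669 -0.00974673 -0.00531246] y [np.float64(-0.049161325634361604), np.float64(0.04949438195200039)] x -0.003930638349575579 0.008443266663886515
pin px 8422 top z 0.0599 ridge mean [0.5092 0.0033 0.0559] yaw -0.036 len 0.219 x 0.3779 0.6401 y -0.0719 0.0323 rect [509.4  -3.5] [ 78.6 233.2] 88.2
tin [0.41984236 0.15885685 0.05007706] [0.62405287 0.21274837 0.07216978]
[ 463.2 -254.4] [ 39.9 126.5] 4.8
[ 545.7 -246.1] [ 38.6 125. ] 3.2
```

```bash
python3 nudge.py '[[0.009,0,0.045,0,0,0],[0.009,0,0.045,0,0,0],[0.009,0,0.045,0,0,0],[0.009,0,0.045,0,0,0],[0.009,0,0.0445,0,0,0]]'
python3 nudge.py '[[0,0,0,0,0,0],[0,0,0,0,0,0]]'
```

```text
time_s: 3.32
tool_pos: [0.5098, 0.071, 0.0092]
orientation: [2.152, 2.083, -0.214]
ft_force: [1.5, 0.4, 0.1]
width: 0.0849
grasp_force: 0.0
time_s: 3.58
tool_pos: [0.511, 0.0711, 0.012]
orientation: [2.151, 2.082, -0.213]
ft_force: [0.5, 0.0, 0.9]
width: 0.0853
grasp_force: 0.0
```

```bash
N='python3 nudge.py'
python3 nudge.py '[[-0.0098,0,0.002,0,0,0],[-0.0098,0,0.002,0,0,0],[-0.0098,0,0.002,0,0,0],[-0.0078,0,0.0016,0,0,0],[-0.0078,0,0.0016,0,0,0]]'
python3 nudge.py '[[-0.0078,0,0.0016,0,0,0],[-0.0078,0,0.0016,0,0,0],[-0.0078,0,0.0016,0,0,0],[-0.0078,0,0.0016,0,0,0],[-0.0078,0,0.0016,0,0,0]]'
python3 nudge.py '[[-0.0078,0,0.0016,0,0,0],[-0.0078,0,0.0016,0,0,0],[-0.0078,0,0.0016,0,0,0],[-0.0078,0,0.0016,0,0,0],[-0.0078,0,0.0016,0,0,0]]'
python3 nudge.py '[[-0.0078,0,0.0016,0,0,0],[-0.0078,0,0.0016,0,0,0],[-0.0078,0,0.0016,0,0,0],[-0.0078,0,0.0016,0,0,0],[-0.0078,0,0.0016,0,0,0]]'
python3 - <<'E'
from bench import bot
from h import *
state(bot)
for n in("top","scene"):
    p,d=bot.capture(n);c=bot.calibration(n);cv2.imwrite(f"pics/{n}2.png",p[:,:,::-1]);pin_report(c,p,d)
E
```

```text
time_s: 4.2
tool_pos: [0.5082, 0.0247, 0.0103]
orientation: [2.151, 2.083, -0.216]
ft_force: [0.8, 0.9, -0.5]
width: 0.0848
grasp_force: 0.1
time_s: 4.82
tool_pos: [0.5069, -0.0149, 0.0101]
orientation: [2.151, 2.084, -0.216]
ft_force: [-0.0, -0.8, 0.8]
width: 0.0849
grasp_force: 0.1
time_s: 5.45
tool_pos: [0.5056, -0.0548, 0.0101]
orientation: [2.151, 2.083, -0.216]
ft_force: [-0.8, -0.1, -1.4]
width: 0.0849
grasp_force: 0.1
time_s: 6.08
tool_pos: [0.5043, -0.0945, 0.01]
orientation: [2.151, 2.084, -0.216]
ft_force: [-0.0, 0.8, 0.5]
width: 0.0852
grasp_force: 0.1
t 6.08 tcp [ 0.5043 -0.0945  0.01  ] y_t [ 0.999 -0.032 -0.   ] z_t [-0.006 -0.199 -0.98 ] F [-0.   0.8  0.5]
pin px 949 top z 0.1865 ridge mean [ 0.4856 -0.0905  0.2819] yaw -0.1221 len 0.145 x 0.3942 0.6296 y -0.1684 -0.0708 rect [ 506.3 -129.6] [ 61.8 224. ] 88.2
pin px 1733 top z 0.063 ridge mean [ 0.51   -0.1364  0.0582] yaw -0.0349 len 0.222 x 0.3609 0.615 y -0.1684 -0.0954 rect [ 504.8 -135.3] [ 60.6 251.7] 88.2
```

```bash

python3 nudge.py '[[-0.0078,0,0.0016,0,0,0],[-0.0078,0,0.0016,0,0,0],[-0.0078,0,0.0016,0,0,0],[-0.0078,0,0.0016,0,0,0],[-0.0078,0,0.0016,0,0,0]]'
python3 nudge.py '[[-0.0059,0,0.0012,-0.0046,0,-0.023],[-0.0059,0,0.0012,-0.0046,0,-0.023],[-0.0059,0,0.0012,-0.0046,0,-0.023],[-0.0059,0,0.0012,-0.0046,0,-0.023],[-0.0059,0,0.0012,-0.0046,0,-0.023]]'
python3 - <<'E'
from bench import bot
from h import *
state(bot)
for n in("scene",):
    p,d=bot.capture(n);c=bot.calibration(n);cv2.imwrite(f"pics/{n}3.png",p[150:310,120:380,::-1].repeat(2,0).repeat(2,1));pin_report(c,p,d)
E
```

```text
time_s: 6.8
tool_pos: [0.503, -0.1344, 0.0099]
orientation: [2.151, 2.083, -0.216]
ft_force: [-0.2, 0.3, 0.8]
width: 0.085
grasp_force: 0.1
time_s: 7.42
tool_pos: [0.5033, -0.1638, 0.0097]
orientation: [2.02, 2.203, -0.203]
ft_force: [-1.3, 4.2, 1.6]
width: 0.0848
grasp_force: 1.8
t 7.42 tcp [ 0.5033 -0.1638  0.0097] y_t [ 0.996  0.086 -0.001] z_t [ 0.016 -0.197 -0.98 ] F [-1.3  4.2  1.6]
pin px 1801 top z 0.0652 ridge mean [ 0.5095 -0.2044  0.0602] yaw 0.0218 len 0.222 x 0.358 0.6125 y -0.2355 -0.1669 rect [ 501.6 -203.8] [251.9  61.4] 1.4
```

View pics/scene3.png

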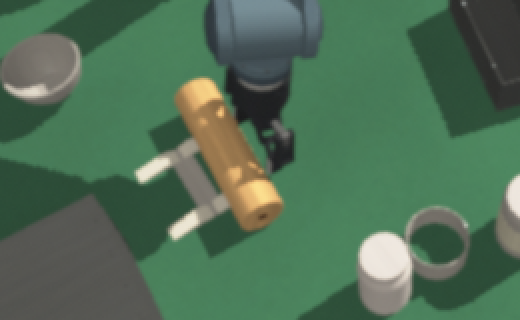

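Crop: the pin at (230,155) has climbed both ramps and is almost square. The fingers are behind it and the other things haven't moved. I'll keep pushing slowly.

```bash

python3 nudge.py '[[-0.0059,0,0.0012,0,0,0],[-0.0059,0,0.0012,0,0,0],[-0.0059,0,0.0012,0,0,0],[-0.0059,0,0.0012,0,0,0],[-0.0059,0,0.0012,0,0,0]]'
python3 - <<'E'
from bench import bot
from h import *
state(bot)
p,d=bot.capture("scene");c=bot.calibration("scene");pin_report(c,p,d)
E
```

```text
time_s: 8.1
tool_pos: [0.5061, -0.1943, 0.0098]
orientation: [2.021, 2.201, -0.203]
ft_force: [-0.1, 3.4, 0.9]
width: 0.0848
grasp_force: 1.7
t 8.1 tcp [ 0.5061 -0.1943  0.0098] y_t [ 0.996  0.085 -0.   ] z_t [ 0.017 -0.198 -0.98 ] F [-0.1  3.4  0.9]
pin px 1850 top z 0.07 ridge mean [ 0.51   -0.232   0.0652] yaw 0.0605 len 0.222 x 0.3544 0.6152 y -0.2669 -0.1915 rect [ 500.7 -231.4] [253.   61.5] 3.6
```

```bash

python3 nudge.py '[[-0.0044,0,0.0009,0,0,0],[-0.0044,0,0.0009,0,0,0],[-0.003,0,0.0006,0,0,0],[0,0,0,0,0,0],[0,0,0,0,0,0]]'
python3 - <<'E'
from bench import bot
from h import *
state(bot)
p,d=bot.capture("scene");c=bot.calibration("scene");pin_report(c,p,d)
E
```

```text
time_s: 8.78
tool_pos: [0.5072, -0.206, 0.0099]
orientation: [2.02, 2.201, -0.203]
ft_force: [-0.2, -0.3, 0.6]
width: 0.085
grasp_force: 0.0
t 8.78 tcp [ 0.5072 -0.206   0.0099] y_t [ 0.996  0.085 -0.   ] z_t [ 0.017 -0.198 -0.98 ] F [-0.2 -0.3  0.6]
pin px 1875 top z 0.0663 ridge mean [ 0.5119 -0.2566  0.0615] yaw 0.073 len 0.221 x 0.3604 0.6166 y -0.2916 -0.2161 rect [ 504.3 -256.2] [251.4  61. ] 4.3
```

```bash

python3 nudge.py '[[0.02,0,-0.004,0,0,0],[0.03,0,-0.006,0,0,0],[-0.0098,0,-0.049,0,0,0],[-0.0098,0,-0.049,0,0,0],[-0.0098,0,-0.049,0,0,0]]'
python3 nudge.py '[[-0.0098,0,-0.049,0,0,0],[-0.0098,0,-0.049,0,0,0],[0,0,0,0,0,0],[0,0,0,0,0,0]]'
python3 - <<'E'
from bench import bot
from h import *
state(bot)
for n in("wrist","top"):
    p,d=bot.capture(n);c=bot.calibration(n);cv2.imwrite(f"pics/{n}4.png",p[:,:,::-1]);np.savez(f"{n}4.npz",p=p,d=d,**c);pin_report(c,p,d)
E
```

```text
time_s: 9.45
tool_pos: [0.5022, -0.153, 0.1608]
orientation: [2.02, 2.203, -0.203]
ft_force: [1.2, -1.0, -0.6]
width: 0.0849
grasp_force: 0.0
time_s: 9.95
tool_pos: [0.5023, -0.1533, 0.2586]
orientation: [2.02, 2.203, -0.203]
ft_force: [-0.2, -0.3, 0.4]
width: 0.0852
grasp_force: 0.0
t 9.95 tcp [ 0.5023 -0.1533  0.2586] y_t [ 0.996  0.086 -0.001] z_t [ 0.016 -0.197 -0.98 ] F [-0.2 -0.3  0.4]
pin px 6955 top z 0.0621 ridge mean [ 0.5049 -0.2507  0.0582] yaw 0.079 len 0.219 x 0.3785 0.6394 y -0.325 -0.2185 rect [ 504.8 -252.8] [233.7  70. ] 4.2
pin px 755 top z 0.0662 ridge mean [ 0.4542 -0.2569  0.0679] yaw -0.0626 len 0.14 x 0.3945 0.5376 y -0.3031 -0.1274 rect [ 465. -257.] [141.4  62.7] 4.3
```

View pics/wrist4.png

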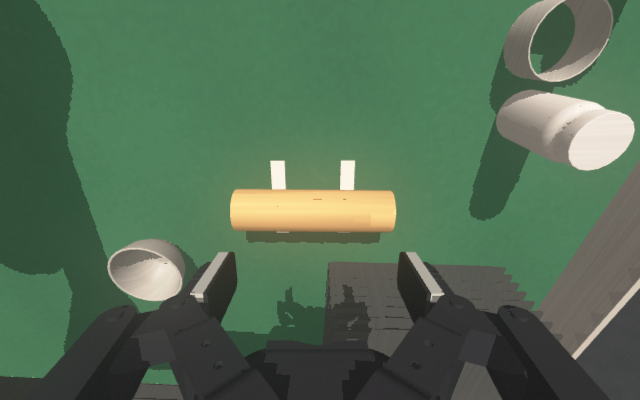

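Wrist view: the pin (columns 231-396) lies in both notches, with the blocks at columns 270-286 and 340-355. It looks nearly centred, so I'll work out the offset.

```bash
python3 - <<'E'
from h import *
c=np.load("wrist4.npz");c={k:c[k] for k in c.files};p=c['p']
m=pin_mask(p,c);C=-c['R'].T@c['t'];print("cam",C)
ex=np.array([np.cos(.086),np.sin(.086),0])
v,u=np.nonzero(m)
# pin ends: columns near the ridge rows, height of ridge .063
rid=plane(c,[[231,205],[396,205]],.0631)
for z in(.063,.05):
    A=plane(c,np.c_[u,v],z)@ex;print("pin mid along ex, z",z,(A.min()+A.max())/2,np.ptp(A), (np.percentile(A,1)+np.percentile(A,99))/2)
h=cv2.cvtColor(p,cv2.COLOR_RGB2HSV);w=cv2.inRange(h,(0,0,140),(180,60,255)).astype(bool);w[190:]=0;w[:150]=0
v,u=np.nonzero(w);k=(u>255)&(u<370);v,u=v[k],u[k]
B=plane(c,np.c_[u,v],.003);L=B[u<310];Rr=B[u>310]
for q in(L,Rr):
    r=cv2.minAreaRect(q[:,:2].astype(np.float32)*1000);print("block",q@ex.T if 0 else ((q@ex).min(),(q@ex).max(),np.array(r[0])/1000@ex[:2],r[1],r[2]), q[:,1].min(),q[:,1].max())
print("rest mid along ex",((L@ex).mean()+(Rr@ex).mean())/2, "sep",(Rr@ex).mean()-(L@ex).mean())
E
```

```text
cam [ 0.49385594 -0.04993348  0.37359941]
pin mid along ex, z 0.063 0.48153755761317973 0.21759761268701555 0.4816810167819263
pin mid along ex, z 0.05 0.4812778818393322 0.2267050640141431 0.4814273454277993
block (np.float64(0.41965490954546747), np.float64(0.4421047987284024), np.float64(0.4308981483017516), (22.161420822143555, 44.03708267211914), 4.429256916046143) -0.24067312331615587 -0.19523338861475784
block (np.float64(0.5196527267118957), np.float64(0.542020453610748), np.float64(0.5308385616065834), (21.359664916992188, 45.92509078979492), 6.2836408615112305) -0.23362608563275225 -0.1867763893931776
rest mid along ex 0.4808440299578989 sep 0.09971029201690612
```

Offset is about 0.6 mm, the block separation reads 99.7 mm (100 expected), and the pin top and axis heights are right, so no end push is needed. I'll do a last check that it lies still and that nothing else moved.

```bash
python3 nudge.py '[[0,0,0,0,0,0],[0,0,0,0,0,0],[0,0,0,0,0,0],[0,0,0,0,0,0],[0,0,0,0,0,0]]' | head -2
python3 - <<'E'
from bench import bot
from h import *
p,d=bot.capture("wrist");pin_report(bot.calibration("wrist"),p,d)
p,d=bot.capture("scene");c=bot.calibration("scene");pin_report(c,p,d)
a=np.load("scene0.npz")['p'];h=lambda q:cv2.cvtColor(q,cv2.COLOR_RGB2GRAY).astype(int)
D=abs(h(a)-h(p))>40
for n,(u0,u1,v0,v1) in dict(tin=(345,403,132,203),shaker=(297,328,265,308),cutter=(322,356,254,291),can=(367,404,235,280),bowl=(118,162,168,204),scraper=(348,405,86,120)).items(): print(n,D[v0:v1,u0:u1].mean().round(3))
E
```

```text
time_s: 10.68
tool_pos: [0.5028, -0.1545, 0.2596]
pin px 6934 top z 0.0631 ridge mean [ 0.5061 -0.2508  0.0592] yaw 0.0777 len 0.22 x 0.3764 0.6392 y -0.3213 -0.2179 rect [ 505.7 -253.5] [234.2  68.4] 4.8
pin px 1902 top z 0.0663 ridge mean [ 0.5117 -0.2569  0.0614] yaw 0.0798 len 0.222 x 0.3572 0.617 y -0.2927 -0.2171 rect [ 504.4 -256.5] [251.4  61. ] 4.4
tin 0.0
shaker 0.0
cutter 0.0
can 0.0
bowl 0.009
scraper 0.012
```

```bash
python3 -c "
from bench import bot
print(bot.finish_job())"
```

```text
the job is handed in; nothing more can be done
None
```

The pin was rolled into both notches, lies still about 0.6 mm off centre by my measurement, so it needed no end push, the other things on the bench have not moved, and the job was handed in at about 11 s.

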